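# Dip the slide stainer's reservoir and present the gauge for reading

## Robot

A 7-joint arm with a two-finger parallel gripper is mounted at the origin on the work surface. World frame = base frame: x ahead of the robot, y to its left, z up, the work surface at z = 0. Lengths are in m, angles in rad, forces in N, time in s.
With the tool pointing down it reaches from about 0.4 to 0.85 m from the base axis. Payload 10.4 kg.
Tool frame: the origin (TCP) lies between the finger pads; the fingertips stand 22 mm ahead of it and the grasp point (between the pads) lies 3 mm ahead of it; z points along the fingers, y is the line along which they close (so a half turn about z gives the same grasp; the last joint's range is limited). The gripper opens to 85 mm and grips with 20 to 120 N. Pads are 22 mm wide; open, the fingers measure 114 mm over their backs; the gripper's body (76 mm by 85 mm) begins 54 mm behind the grasp point. The pads swing forward as they close: fully open they stand 13 mm farther back than shut.
Start: joints at [-1.154, 0.332, -0.065, 1.46, 0.022, 1.35, -0.088], TCP at [0.266, 0.566, 0.253] pointing down, gripper open.
Joint ranges: [-2.6, 2.6], [-0.5, 2.12], [-1.47, 1.34], [0.16, 2.42], [-1.27, 4.41], [0.06, 2.06], [-2.6, 2.6]. Speed limits (rad/s): [2.22, 2.22, 2.79, 2.79, 3.14, 3.14, 3.14].

## Interface

Orientations are given as a unit quaternion [x, y, z, w].
In Python, from workcell import manip, camera, ticket, boxes_of, outline_of gives the robot as it stands.
- The arm moves only by the tool carry_out, never from a script. Its argument "deltas" is a list of rows, each a list of 5 numbers: the shift along the tool's x, y, z as a fraction of full scale, then the turn about the tool's z as a fraction of full scale, then the opening, from -1 (shut) to 1 (fully open), so that 0 is half open. In form: [[tx, ty, tz, spin, gripper], ...]. A call has 1 to 20 rows; each row is the pose to reach, as a shift and turn from the pose commanded when the call began, along the tool's axes at that moment; what a row does not reach only later rows make up. Full scale, the value 1, is 150 mm for a shift and 30 degrees for a turn. A row lasts 1/8 s, in which the tool goes at most 62.5 mm and 10.7 degrees, less where a joint would pass 70% of its speed; a pose out of reach is approached as far as the arm can. A call with a number of a shift or a turn outside -1 to 1 is refused whole. A call with a gripper value outside its range is refused whole. The fingers move at their own pace and stop on an object; "force" is the grip in N (left out, the last holds). Time passes only in rows, so rows that repeat a pose let the fingers close. It gives the time, the measured TCP pose, the force, the opening and the grip force at its end, in the units of the state.
- manip.get_obs(): the state, without advancing time (a new reading comes with each control period).
- camera(name): name is "scene" or "side" or "wrist"; returns a dict with "img" (400x640x3 uint8, red, green, blue), "depth" (400x640 float32, m along the optical axis (not along the pixel's ray), 0 where there is no reading), "vertical_fov" (degrees; the focal length in pixels is half the picture's height over the tangent of half this angle, whatever the lens; pixels are square), "cx", "cy" (the principal point, pixels), "k1" (the pictures are not rectified: a ray, as slopes to the right and down, at radius r is drawn at 1 + k1 r^2 times it, then the intrinsics apply), "R" (3x3) and "t" (3): a world point X has camera coordinates R X + t. Camera axes: x right, y down, z forward; pixel columns grow to the right and rows downward; lengths in m; the calibration is good to about 2 mm. A picture is of the moment at which its call begins.
- ticket.hand_in(): hands the job in; it is judged then, once.
Trained networks look in a picture, given as the dict that the camera call returned (one of the last four; its "shot" number tells which), for a name from the list of things; names that differ only in an ending like _2 or _b are one class to them, and where a whole thing is asked for, a point or a joint stands for the part that bears it (a point fixed in the world has none). Each returns a list of dicts, best first, with "conf" (0 to 1); they miss things now and then, are a little off and sometimes report something else, mostly with a low value. They report only what shows in the picture. A call takes as long as a camera call. They do not tell look-alikes from the thing itself.
- boxes_of(query, picture): "position" ([x, y, z] in m, in world coordinates, good to about 4 mm: the middle of the surface that is visible of it).
- outline_of(query, picture): "region" (400x640 bool, what is visible of it).
The state is a dict: "clock": time; "joint_pos": joint angles; "joint_velocities": joint speeds; "tau": joint torques, N m; "position": TCP position; "ee_rot": TCP orientation; "ft_force": force on the tool from outside, world axes, zero at the start; "torque": the same for the moment, N m; "grip_width": opening from 0.0 (shut) to 1.0 (fully open); "grasp_force": force on a finger pad.
Only numpy, scipy, OpenCV 4.12 (cv2) and the standard library are available. Lean on these libraries where they do the work, as an engineer would, in place of code of your own. Each camera call takes 0.05 s, during which the arm holds its last target. There are 200 camera calls.

## Task

Take the dip gauge by its handle from its rest and push its rod down the slanting guide tube of the stain reservoir until the collar stops against the tube's mouth; keep it there a moment. Then draw it right out and finish still holding it, motionless, with the rod level, its graduated side up and its tip about 8 cm above the middle of the light pad. Leave the rest of the bench as it is.

Things in the scene. Friction and masses are not known exactly. Their poses are not given: they have to be found in the camera images.
- gauge_grip (a point): Loose dip gauge, 226 mm, 0.12 kg: black handle (100 long, 14 wide, 18 high), collar disc (34 across, 6 thick), steel rod (8 across, 120 long), graduation lines on top near the tip. Point: handle centre, on the rod axis; grip here. x runs from tip to handle end, y across the 14 mm width, z out of the graduated side. Starts level in its rest, graduations up, axis 70 mm high, tip towards the robot.
- gauge_collar (a point): Front (rod side) face of the gauge's collar, on the axis: 56 mm from the handle centre along the gauge's -x. Axes as the gauge.
- gauge_tip (a point): Tip of the gauge's rod, on the axis: 176 mm from the handle centre along the gauge's -x, 120 mm from the collar face. Axes as the gauge.
- rest: Fixed aluminium rest: plate 200 x 60 x 8 mm, two slotted posts 10 mm thick at x = -100 and +43 mm from its origin (on the bench, under the handle centre within 5 mm); cheeks 73 mm high. The gauge lies loose in the slots, lifts straight up; between the posts the handle is free above and beside. Axes as the gauge at the start.
- tank: Fixed grey reservoir with a white lid, 130 (x) x 110 (y) x 158 mm high; origin under its centre on the bench, z up. The guide tube comes out of its +x side, which looks away from the robot.
- tube: Fixed steel guide tube. Origin: centre of its mouth, 140 mm high, 110 mm from the tank's centre along the tank's x. Its x points out of the mouth along the tube, 35 degrees above level; y is level. Bore 14 mm, flared to 24 over the last 8 mm; rim 30 across; open into the empty tank, room for the whole rod. Gauge home: its x agrees with this x and the collar's front face lies on the mouth.
- pad: Fixed light pad, 140 x 140 mm, 12 mm high, white glowing face in a grey frame; origin under its centre on the bench, z up.
- slide_tray: Bystander: white tray of glass slides, 130 x 190 x 14 mm, origin under its centre.
- dropper: Bystander: yellowish dropper bottle, 40 across, 90 mm high, origin under its centre.
- jar: Bystander: open glass jar, 64 across, 85 mm high, origin under its centre.
Mind the look-alikes: they are no part of the job. Of the things that look like the tank, the larger one is meant. There is more than one size of the part that bears gauge_grip; the job needs the larger.

How it is judged:
By the outcome, as a careful person would: the job done as asked, in the order asked, and still so for the second after the job is handed in, while the arm keeps its last pose, push and grip.
It also fails if it takes over 58 s, if anything falls off the work surface, if the arm or the gripper's body presses on something with over 40 N, if the wrist force passes 120 N, or if a joint passes its speed limit or range.

## Working session

There is one attempt and no reset: what is moved stays moved. The work goes in short steps, Python scripts to look and compute and a tool call to move; the robot and the scene stay as the last step left them, time stands still between calls to the robot, and variables do not carry over. Pictures are saved under pics/ and viewed, at most 11 in all, crops included, and the job is handed in when it is done.

Besides the shell and the picture viewer there is one more tool, called after "Emit:" by a JSON object that holds its "api" and its "payload", one argument or row to a line. carry_out: Moves the arm, as the interface text tells. Its arguments: {"type":"object","properties":{"deltas":{"type":"array","items":{"type":"array","items":{"type":"number"}}},"force":{"type":"number"}},"required":["deltas"]}

```bash
mkdir -p pics; ls
cat > h.py <<'E'
import numpy as np, cv2
from workcell import manip, camera, ticket, boxes_of, outline_of
from scipy.spatial.transform import Rotation as Ro
def K(p):
    f=200/np.tan(np.radians(p["vertical_fov"])/2); return f,p["cx"],p["cy"],p["k1"]
def slopes(p,u,v):
    f,cx,cy,k=K(p); a=(np.asarray(u,float)-cx)/f; b=(np.asarray(v,float)-cy)/f
    x,y=a.copy(),b.copy()
    for _ in range(30):
        s=1+k*(x*x+y*y); x,y=a/s,b/s
    return x,y
def world(p,u,v,d=None):
    u=np.asarray(u);v=np.asarray(v)
    if d is None: d=p["depth"][v.astype(int),u.astype(int)]
    x,y=slopes(p,u,v); c=np.stack([x*d,y*d,d*np.ones_like(x)],-1)
    return (c-p["t"])@p["R"]
def onplane(p,u,v,z):
    x,y=slopes(p,u,v); r=np.stack([x,y,np.ones_like(x)],-1)@p["R"]; c=-p["R"].T@p["t"]
    return c+r*((z-c[2])/r[...,2])[...,None]
def proj(p,X):
    f,cx,cy,k=K(p); c=np.asarray(X)@p["R"].T+p["t"]; x,y=c[...,0]/c[...,2],c[...,1]/c[...,2]
    s=1+k*(x*x+y*y); return np.stack([cx+f*x*s,cy+f*y*s],-1)
def save(p,n,crop=None,s=1):
    im=p["img"][...,::-1]
    if crop: a,b,c,d=crop; im=im[b:d,a:c]
    cv2.imwrite("pics/"+n,cv2.resize(im,None,fx=s,fy=s,interpolation=cv2.INTER_CUBIC))
E
python3 - <<'E'
from h import *
np.set_printoptions(precision=3,suppress=True)
for n in ["scene","side"]:
    p=camera(n); save(p,n+"0.png"); print(n,"cam at",-p["R"].T@p["t"],p["R"][2],p["k1"])
    for q in ["gauge_grip","gauge_collar","gauge_tip","rest","tank","tube","pad","slide_tray","dropper","jar"]:
        for b in boxes_of(q,p):
            X=np.array(b["position"]); print(q,round(b["conf"],2),X,proj(p,X).round())
o=manip.get_obs(); print(o)
E
```

```text
pics
scene cam at [ 1.278 -0.412  0.798] [-0.667  0.384 -0.639] 0.03103519019500927
gauge_grip 0.72 [0.505 0.129 0.016] [339. 200.]
gauge_grip 0.52 [0.576 0.313 0.077] [403. 177.]
gauge_collar 0.54 [0.509 0.132 0.012] [340. 201.]
gauge_collar 0.52 [0.584 0.308 0.08 ] [404. 179.]
gauge_tip 0.69 [0.585 0.309 0.07 ] [404. 181.]
gauge_tip 0.59 [0.505 0.13  0.019] [339. 199.]
rest 0.81 [0.585 0.305 0.007] [400. 198.]
rest 0.59 [0.582 0.307 0.081] [403. 178.]
tank 0.93 [ 0.419 -0.05   0.119] [271. 176.]
tank 0.73 [ 0.368 -0.21   0.091] [214. 192.]
pad 0.88 [ 0.547 -0.283  0.014] [215. 261.]
pad 0.24 [0.75  0.027 0.006] [358. 268.]
slide_tray 0.83 [0.75  0.025 0.005] [357. 269.]
slide_tray 0.3 [0.503 0.437 0.051] [417. 161.]
dropper 0.49 [0.5   0.434 0.049] [415. 161.]
jar 0.46 [0.501 0.437 0.047] [416. 162.]
side cam at [ 0.316 -0.904  1.054] [ 0.157  0.693 -0.703] 0.015269071157200187
gauge_grip 0.66 [0.579 0.309 0.077] [314. 146.]
gauge_grip 0.52 [0.499 0.128 0.014] [302. 196.]
gauge_collar 0.75 [0.576 0.303 0.071] [314. 149.]
gauge_collar 0.7 [0.498 0.128 0.022] [302. 194.]
gauge_tip 0.
[... 221 characters left out ...]
 [ 0.539 -0.288  0.013] [345. 299.]
slide_tray 0.8 [0.742 0.024 0.006] [379. 209.]
dropper 0.65 [0.488 0.43  0.045] [284. 136.]
jar 0.72 [ 0.513 -0.446  0.057] [352. 347.]
jar 0.28 [0.574 0.307 0.01 ] [313. 161.]
{'clock': 1.1, 'joint_pos': array([-1.154,  0.332, -0.065,  1.46 ,  0.022,  1.35 , -0.089]), 'joint_velocities': array([-0.001,  0.001, -0.001,  0.002, -0.002,  0.001,  0.001]), 'tau': array([  0.   , -62.522,   0.049, -39.185,   0.016,   0.001,   0.   ]), 'position': array([0.266, 0.566, 0.253]), 'ee_rot': array([0.218, 0.976, 0.   , 0.   ]), 'ft_force': array([-0.067,  0.192,  0.222]), 'torque': array([-0.038,  0.038,  0.002]), 'grasp_force': 0.0, 'grip_width': 0.9985847712841881}
```

View pics/scene0.png

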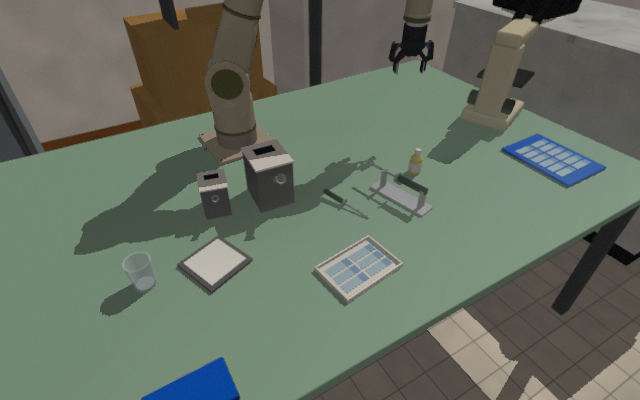

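View pics/side0.png

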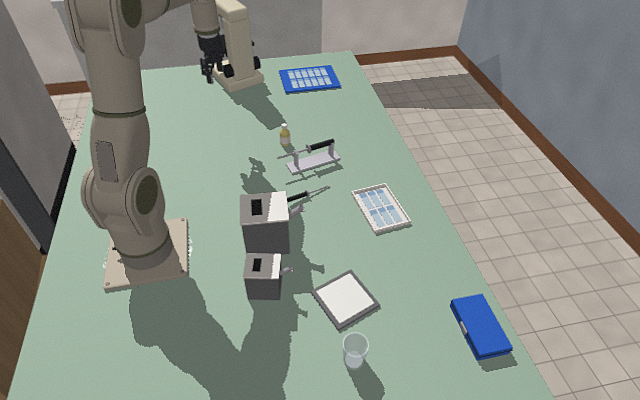

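The scene picture shows two grey tanks, the larger at (270,176) and the smaller at (214,192). It also shows two gauges: one lying on the bench at (340,200), and one in the rest at (404,180). The pad is at (215,262). I take the tank at (270,176) because it is larger, and the gauge at (404,180) because it is larger and sits in the rest. Next I measure both and confirm with a crop.

Run:
```python
from h import *
np.set_printoptions(precision=4,suppress=True)
P={n:camera(n) for n in ["scene","side"]}
vv,uu=np.mgrid[0:400,0:640]
def rect(W,lo,hi,c,r):
    m=(W[...,2]>lo)&(W[...,2]<hi)&(np.hypot(W[...,0]-c[0],W[...,1]-c[1])<r)
    q=W[m]; 
    if len(q)<5: return len(q)
    b=cv2.minAreaRect((q[:,:2]*1000).astype(np.float32)); 
    return len(q),np.round(b[0],1),np.round(b[1],1),round(b[2],1),'zmed',np.median(q[:,2]),'mean',q.mean(0)
for n,p in P.items():
    W=world(p,uu.ravel(),vv.ravel()).reshape(400,640,3); W[p["depth"]==0]=9
    print(n,'lid',rect(W,.15,.168,(.38,-.04),.12)); print('lid small',rect(W,.11,.15,(.33,-.22),.09))
    m=(W[...,2]>.1)&(W[...,2]<.157)&(np.hypot(W[...,0]-.48,W[...,1]+.05)<.08)
    print('tube',rect(W,.125,.157,(.485,-.03),.06),)
    print('handle',rect(W,.074,.09,(.58,.305),.12)); print('plate',rect(W,.004,.014,(.58,.305),.14)); print('rod',rect(W,.055,.09,(.58,.305),.2))
    print('pad',rect(W,.008,.016,(.545,-.285),.12))
a=P["scene"]["img"][140:240,180:450,::-1]; b=P["side"]["img"][120:320,220:420,::-1]
cv2.imwrite("pics/c1.png",np.vstack([cv2.resize(a,(675,250),interpolation=2),cv2.resize(b,(675,340),interpolation=2)[:, :]]))
```

```text
scene lid (1091, array([373.9, -37.4]), array([117.2, 174.9]), 85.8, 'zmed', np.float64(0.1581893581940934), 'mean', array([ 0.3659, -0.0388,  0.1581]))
lid small (171, array([ 332.1, -201.9]), array([77.7, 91.4]), 76.5, 'zmed', np.float64(0.11088435229936686), 'mean', array([ 0.3307, -0.2002,  0.1111]))
tube (101, array([448.5, -38.5]), array([30.9, 59.6]), 65.5, 'zmed', np.float64(0.13727222439335182), 'mean', array([ 0.4544, -0.04  ,  0.1391]))
handle (174, array([563. , 302.6]), array([199.2,  30.4]), 21.4, 'zmed', np.float64(0.07844223242425533), 'mean', array([0.5928, 0.3125, 0.0785]))
plate (783, array([584.5, 311.4]), array([251.6, 235.1]), 43.1, 'zmed', np.float64(0.008176153365912021), 'mean', array([0.5847, 0.3066, 0.008 ]))
rod (494, array([560.6, 341.1]), array([195.6, 203.4]), 75.2, 'zmed', np.float64(0.07258651526623003), 'mean', array([0.5623, 0.3332, 0.0723]))
pad (2091, array([ 541.5, -282.3]), array([141.5, 138.9]), 20.2, 'zmed', np.float64(0.011828442107230618), 'mean', array([ 0.5457, -0.2847,  0.0118]))
side lid (1471, array([375.9, -36.3]), array([120.5, 168.7]
[... 281 characters left out ...]
rray([26.5, 48.3]), 84.9, 'zmed', np.float64(0.13537373404938605), 'mean', array([ 0.454 , -0.0447,  0.1364]))
handle (140, array([561.1, 305.4]), array([200.3,  29.7]), 11.9, 'zmed', np.float64(0.07851144574224514), 'mean', array([0.5833, 0.3105, 0.0789]))
plate (854, array([576. , 305.4]), array([269.1, 269.7]), 85.4, 'zmed', np.float64(0.0074518784624279626), 'mean', array([0.5776, 0.2989, 0.0079]))
rod (341, array([557.1, 339.9]), array([187.1, 204. ]), 77.8, 'zmed', np.float64(0.07373964909298598), 'mean', array([0.5535, 0.3318, 0.0728]))
pad (2022, array([ 550.8, -278.3]), array([161.4, 141.8]), 19.6, 'zmed', np.float64(0.012297868657106036), 'mean', array([ 0.5402, -0.2859,  0.0122]))
```

View pics/c1.png

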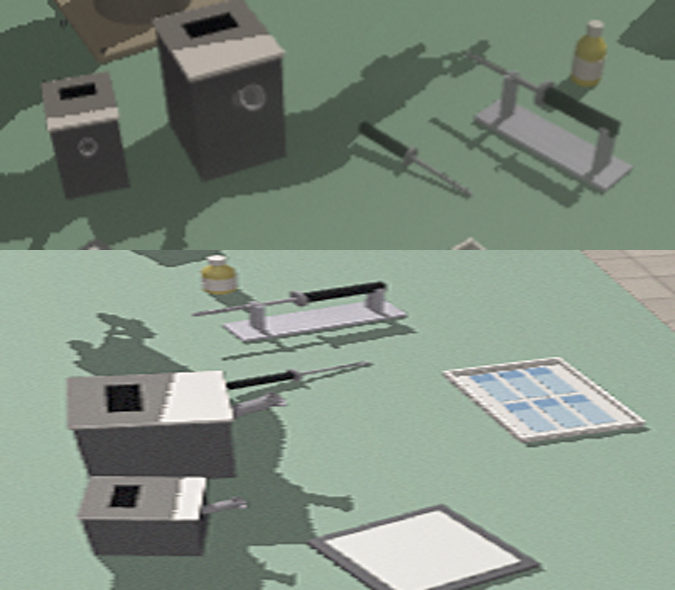

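The crop confirms the picture: the larger tank has its round tube mouth at about (250,97) in the crop. The larger gauge lies in the two-post rest, and the smaller one is loose on the bench. I start the approach now.

Emit:
{"api": "carry_out", "payload": {
  "deltas": [
    [-0.4,-0.1,0,0,1],
    [-0.8,-0.2,0,0,1],
    [-1,-0.33,0,0,1]
  ]
}}

```text
clock: 1.58
position: [0.3839, 0.4542, 0.2533]
ee_rot: [0.22, 0.975, -0.0, 0.001]
ft_force: [-0.6, 0.2, 0.1]
grip_width: 0.999
grasp_force: 0.0
```

Emit:
{"api": "carry_out", "payload": {
  "deltas": [
    [-0.4,-0.1,0,0,1],
    [-0.8,-0.2,0,0,1],
    [-0.9,-0.33,0,0,1],
    [-0.9,-0.33,0,0,1]
  ]
}}

```text
clock: 2.08
position: [0.4826, 0.3527, 0.2535]
ee_rot: [0.22, 0.976, -0.0, 0.0]
ft_force: [0.1, 0.4, 0.0]
grip_width: 1.0
grasp_force: 0.0
```

Run:
```python
from h import *
np.set_printoptions(precision=4,suppress=True)
o=manip.get_obs(); print(o["position"],o["ee_rot"],o["joint_pos"])
p=camera("wrist"); save(p,"w1.png"); print(-p["R"].T@p["t"],p["R"][2])
np.save("w1.npy",p,allow_pickle=True)
for q in ["gauge_grip","gauge_collar","gauge_tip","rest"]:
    for b in boxes_of(q,p): X=np.array(b["position"]); print(q,round(b["conf"],2),X,proj(p,X).round())
vv,uu=np.mgrid[0:400,0:640]
for n in ["scene","side"]:
    p=camera(n)
    W=world(p,uu.ravel(),vv.ravel()).reshape(400,640,3)
    m=(abs(W[...,2]-.1585)<.003)&(np.hypot(W[...,0]-.38,W[...,1]+.04)<.11)&(p["depth"]>0)
    q=W[m]; b=cv2.minAreaRect((q[:,:2]*1000).astype(np.float32)); print(n,b,cv2.boxPoints(b).round(1).tolist())
```

```text
[0.4826 0.3527 0.2535] [ 0.2197  0.9756 -0.0001  0.0001] [-0.7861  0.2689  0.0954  1.5436 -0.0258  1.3303  0.4397]
[0.4152 0.3842 0.3738] [ 0.2642 -0.1239 -0.9565]
gauge_grip 0.96 [0.4882 0.1275 0.0248] [176. 247.]
gauge_grip 0.78 [0.5597 0.3142 0.0774] [319. 255.]
gauge_collar 0.97 [0.4847 0.1285 0.017 ] [178. 242.]
gauge_collar 0.8 [0.5634 0.3102 0.0747] [317. 257.]
gauge_collar 0.26 [0.5623 0.3177 0.0056] [322. 231.]
gauge_tip 0.95 [0.5627 0.3106 0.0753] [317. 257.]
gauge_tip 0.82 [0.4833 0.1275 0.0201] [176. 242.]
gauge_tip 0.54 [0.3746 0.019  0.0541] [ 40. 216.]
gauge_tip 0.4 [0.4775 0.4357 0.0617] [386. 146.]
rest 0.93 [0.5583 0.3183 0.0113] [321. 230.]
scene ((359.80718994140625, -36.09266662597656), (116.44566345214844, 140.03086853027344), 85.05790710449219) [[285.0, -88.0999984741211], [424.5, -100.0999984741211], [434.6000061035156, 15.899999618530273], [295.1000061035156, 27.899999618530273]]
side ((358.9809875488281, -35.68860626220703), (121.68177032470703, 135.44387817382812), 85.35546112060547) [[286.6000061035156, -90.80000305175781], [421.6000061035156, -101.80000305175781], [431.3999938964844, 19.5], [296.3999938964844, 30.399999618530273]]
```

View pics/w1.png

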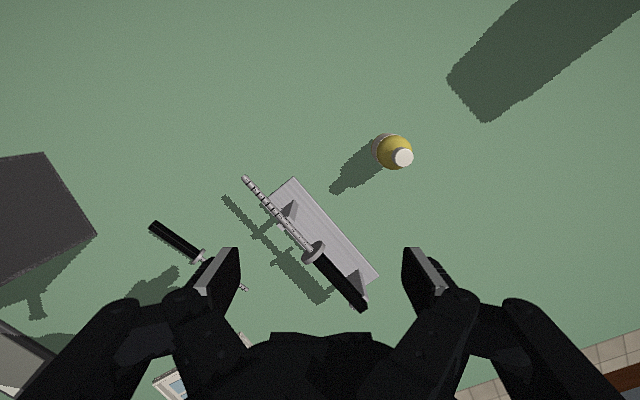

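The wrist picture shows the graduated rod's tip at (244,178), the collar at (313,252) and the handle's far end at (364,310). The small gauge is at (178,242). I compute the gauge axis from this view.

Run:
```python
from h import *
np.set_printoptions(precision=4,suppress=True)
p=np.load("w1.npy",allow_pickle=True).item()
a=onplane(p,[244,313,364],[178,252,310],.07); print(a, np.linalg.norm(a[0]-a[2]))
vv,uu=np.mgrid[0:400,0:640]
W=world(p,uu.ravel(),vv.ravel()).reshape(400,640,3)
g=p["img"].max(2)
def fit(q):
    c=q.mean(0); d=np.linalg.svd(q-c,full_matrices=False)[2][0]; d*=np.sign(d[0]); s=(q-c)@d
    return len(q),c,np.degrees(np.arctan2(d[1],d[0])),(c+d*s.min(),c+d*s.max())
m=(W[...,2]>.075)&(W[...,2]<.083)&(g<70)&(uu>300)&(uu<385)&(vv>240)&(vv<320)
print("handle",fit(W[m][:,:2]),W[m][:,2].mean())
m=(abs(W[...,2]-.073)<.006)&(uu>235)&(uu<312)&(vv>170)&(vv<250)
print("rod",fit(W[m][:,:2]))
# second view: scene/side
for n in ["scene","side"]:
    p=camera(n); W=world(p,uu.ravel(),vv.ravel()).reshape(400,640,3); g=p["img"].max(2)
    m=(W[...,2]>.074)&(W[...,2]<.083)&(g<75)&(np.hypot(W[...,0]-.6,W[...,1]-.31)<.1)
    if m.sum()>5: print(n,fit(W[m][:,:2]),W[m][:,2].mean())
```

```text
[[0.4405 0.2779 0.07  ]
 [0.5567 0.3075 0.07  ]
 [0.6614 0.3308 0.07  ]] 0.22718026515072778
handle (840, array([0.6036, 0.3195]), np.float64(14.229300851023911), (array([0.553 , 0.3067]), array([0.6558, 0.3328]))) 0.0784385584870197
rod (771, array([0.4933, 0.2923]), np.float64(13.912858147574443), (array([0.437 , 0.2783]), array([0.551 , 0.3066])))
scene (111, array([0.6076, 0.316 ]), np.float64(12.972621267950544), (array([0.5618, 0.3054]), array([0.6589, 0.3278]))) 0.07794791634049549
side (79, array([0.6087, 0.3151]), np.float64(15.447663567498566), (array([0.5608, 0.3018]), array([0.6554, 0.328 ]))) 0.07896144657019404
```

Emit:
{"api": "carry_out", "payload": {
  "deltas": [
    [-0.3,0.05,0.1,-0.35,1],
    [-0.6,0.1,0.3,-0.7,1],
    [-0.845,0.153,0.5,-1,1],
    [-0.845,0.153,0.6,-1,1]
  ]
}}

```text
clock: 3.02
position: [0.608, 0.3188, 0.1604]
ee_rot: [-0.041, 0.999, -0.001, -0.001]
ft_force: [-0.6, 0.3, -0.5]
grip_width: 0.998
grasp_force: 0.0
```

Emit:
{"api": "carry_out", "payload": {
  "deltas": [
    [0,0,0,-0.313,1],
    [0,0,0,-0.313,1],
    [0,0,0,-0.313,1]
  ]
}}

```text
clock: 3.4
position: [0.606, 0.322, 0.1639]
ee_rot: [-0.122, 0.993, 0.0, 0.0]
ft_force: [0.0, -0.3, 0.0]
grip_width: 0.998
grasp_force: 0.0
```

Run:
```python
from h import *
np.set_printoptions(precision=4,suppress=True)
o=manip.get_obs(); print(o["position"],o["joint_pos"]); R=Ro.from_quat(o["ee_rot"]).as_matrix(); print(R)
p=camera("wrist"); save(p,"w2.png")
vv,uu=np.mgrid[0:400,0:640]
W=world(p,uu.ravel(),vv.ravel()).reshape(400,640,3); g=p["img"].max(2)
L=(W-[.607,.319,0])@np.array([[.970,.242,0],[-.242,.970,0],[0,0,1]]).T
m=(abs(W[...,2]-.079)<.005)&(g<75)&(abs(L[...,0])<.07)&(abs(L[...,1])<.02)
q=W[m][:,:2]; c=q.mean(0); d=np.linalg.svd(q-c,full_matrices=False)[2][0]; print(m.sum(),c,np.degrees(np.arctan2(d[1],d[0]))%180,L[m].min(0),L[m].max(0))
for k in np.arange(-.05,.05,.02):
    s=m&(abs(L[...,0]-k)<.01); print(k,np.percentile(L[s][:,1],[5,95]) if s.any() else 0)
```

```text
[0.606  0.322  0.1639] [-0.5839  0.5181  0.0412  1.393  -0.0221  1.2301  1.2746]
[[-0.9702 -0.2421  0.0006]
 [-0.2421  0.9702  0.0008]
 [-0.0007  0.0006 -1.    ]]
2094 [0.6031 0.3181] 14.654506489729648 [-0.0551 -0.016   0.0742] [0.0509 0.0138 0.0829]
-0.05 [-0.0141  0.0072]
-0.030000000000000002 [-0.0057  0.0065]
-0.010000000000000002 [-0.0057  0.0066]
0.009999999999999995 [-0.006   0.0067]
0.03 [-0.0063  0.0068]
```

View pics/w2.png

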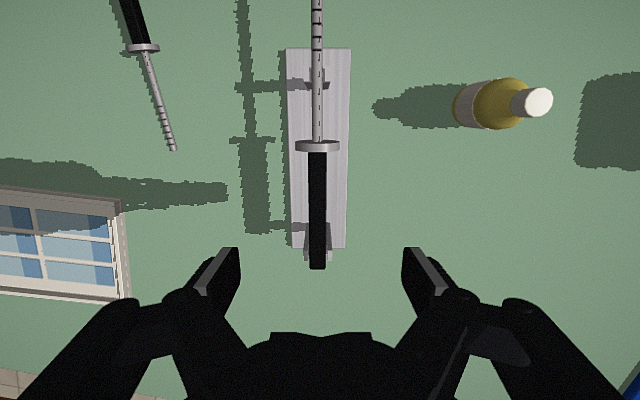

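The wrist picture shows the gauge pointing straight up the image, with the handle from (317,150) to (317,268), between the open fingers. I descend and grip.

Emit:
{"api": "carry_out", "payload": {
  "deltas": [
    [0,-0.018,0.2,0,1],
    [0,-0.018,0.4,0,1],
    [0,-0.018,0.55,0,1],
    [0,-0.018,0.606,0,1],
    [0,-0.018,0.606,0,1],
    [0,-0.018,0.606,0,-1],
    [0,-0.018,0.606,0,-1],
    [0,-0.018,0.606,0,-1],
    [0,-0.018,0.606,0,-1],
    [0,-0.018,0.606,0,-1],
    [0,-0.018,0.606,0,-1]
  ],
  "force": 40
}}

```text
clock: 4.82
position: [0.6071, 0.3189, 0.0727]
ee_rot: [-0.124, 0.992, 0.0, 0.0]
ft_force: [-0.5, 0.3, 4.1]
grip_width: 0.157
grasp_force: 41.7
```

Emit:
{"api": "carry_out", "payload": {
  "deltas": [
    [0,0,-0.1,0,-1],
    [0,0,-0.35,0,-1],
    [0,0,-0.7,0,-1],
    [0,0,-1,0,-1],
    [0,0,-1,0,-1]
  ]
}}

```text
clock: 5.45
position: [0.6086, 0.3196, 0.228]
ee_rot: [-0.123, 0.992, 0.002, 0.004]
ft_force: [1.0, 0.1, -1.6]
grip_width: 0.155
grasp_force: 41.2
```

Emit:
{"api": "carry_out", "payload": {
  "deltas": [
    [0.25,-0.1,0,0.3,-1],
    [0.5,-0.2,0,0.6,-1],
    [0.75,-0.35,0,0.9,-1],
    [0.94,-0.45,0,1,-1],
    [0.94,-0.45,0,1,-1]
  ]
}}

```text
clock: 6.08
position: [0.4855, 0.2172, 0.2224]
ee_rot: [0.138, 0.99, -0.0, -0.0]
ft_force: [-0.4, -0.2, -0.2]
grip_width: 0.157
grasp_force: 41.1
```

Emit:
{"api": "carry_out", "payload": {
  "deltas": [
    [0,0,0,0.3,-1],
    [0,0,0,0.6,-1],
    [0,0,0,0.9,-1],
    [0,0,0,1,-1],
    [0,0,0,1,-1]
  ]
}}

```text
clock: 6.7
position: [0.4869, 0.2193, 0.222]
ee_rot: [0.388, 0.921, -0.0, -0.0]
ft_force: [-0.5, -0.5, -1.1]
grip_width: 0.155
grasp_force: 41.1
```

Emit:
{"api": "carry_out", "payload": {
  "deltas": [
    [0,0,0,0.3,-1],
    [0,0,0,0.6,-1],
    [0,0,0,0.9,-1],
    [0,0,0,1,-1],
    [0,0,0,1,-1]
  ]
}}

```text
clock: 7.32
position: [0.4868, 0.219, 0.2222]
ee_rot: [0.613, 0.79, -0.0, -0.0]
ft_force: [-0.4, 0.2, -0.9]
grip_width: 0.159
grasp_force: 41.1
```

```bash
cat > st.py <<'E'
from h import *
import sys
np.set_printoptions(precision=4,suppress=True)
def state(target=None,yaw=None):
    o=manip.get_obs(); R=Ro.from_quat(o["ee_rot"]).as_matrix()
    y=np.degrees(np.arctan2(-R[1,0],-R[0,0]))
    print("t",o["clock"],"pos",o["position"],"gaugeyaw",round(y,2),"tilt",np.degrees(np.arccos(-R[2,2])).round(2),"q",o["joint_pos"],"F",o["ft_force"])
    if target is not None: print("tool delta/150",(R.T@(np.array(target)-o["position"]))/.15,"spin",None if yaw is None else -((yaw-y+180)%360-180)/30)
    return o,R
E
python3 - <<'E'
from st import *
state([.42,.055,.223],-94.8)
p=camera("side"); save(p,"s1.png",(180,60,420,240),2.5)
E
```

```text
t 7.325 pos [0.4868 0.219  0.2222] gaugeyaw -75.68 tilt 0.02 q [-0.6857  0.1484  0.1955  1.7563 -0.0304  1.2402 -0.2325] F [-0.3789  0.1691 -0.9212]
tool delta/150 [-0.9495 -0.7022 -0.005 ] spin 0.6372804325342695
```

View pics/s1.png

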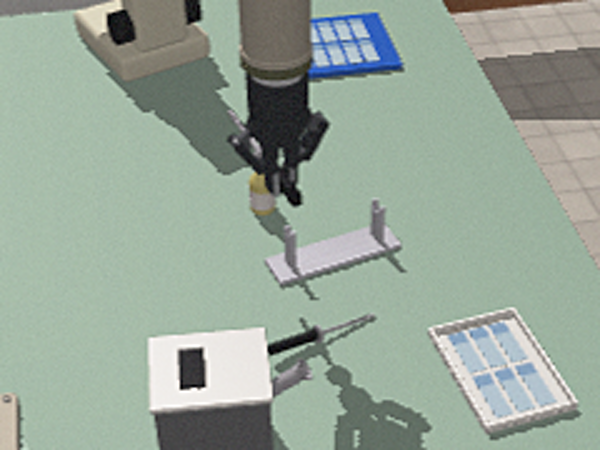

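The gauge hangs level in the gripper at about (290,180) in the crop, the rest is empty, and the small gauge has not moved. I go over the lid edge to tilt it in the grip.

Emit:
{"api": "carry_out", "payload": {
  "deltas": [
    [-0.25,-0.2,0,0.2,-1],
    [-0.5,-0.4,0,0.4,-1],
    [-0.8,-0.6,0,0.637,-1],
    [-0.95,-0.7,0.1,0.637,-1],
    [-0.95,-0.7,0.2,0.637,-1],
    [-0.95,-0.7,0.2,0.637,-1]
  ],
  "force": 20
}}

```text
clock: 8.12
position: [0.4196, 0.0555, 0.1916]
ee_rot: [0.736, 0.677, -0.001, -0.0]
ft_force: [-0.4, 1.0, -0.8]
grip_width: 0.154
grasp_force: 41.1
```

```bash
cat >> st.py <<'E'
vv,uu=np.mgrid[0:400,0:640]
def cloud(n):
    p=camera(n); W=world(p,uu.ravel(),vv.ravel()).reshape(400,640,3); W[p["depth"]==0]=9; return p,W
def rodfit(n,o,R,show=True):
    "rod in tool frame: points near the plane y=0 of the tool, on the +x side"
    p,W=cloud(n); L=(W-o["position"])@R
    m=(abs(L[...,1])<.010)&(L[...,0]>.065)&(L[...,0]<.19)&(L[...,2]>-.05)&(L[...,2]<.16)
    q=L[m]
    if len(q)<10: print(n,"few",len(q)); return
    k=np.ones(len(q),bool)
    for _ in range(4):
        c=q[k].mean(0); d=np.linalg.svd(q[k]-c,full_matrices=False)[2][0]; d*=np.sign(d[0])
        e=np.linalg.norm(np.cross(q-c,d),axis=1); k=e<max(.006,np.median(e[k])*2)
    s=(q[k]-c)@d
    print(n,k.sum(),len(q),"pitch down deg",np.degrees(np.arctan2(d[2],d[0])).round(2),"yaw in tool",np.degrees(np.arctan2(d[1],d[0])).round(2),"ends",c+d*s.min(),c+d*s.max(),"z at x=0:",c[2]-c[0]*d[2]/d[0])
    return c,d
E
python3 - <<'E'
from st import *
o,R=state([.42,.055,.147],-94.8)
for n in ["scene","side","wrist"]: rodfit(n,o,R)
for n in ["scene","side"]:
    p,W=cloud(n); m=(abs(W[...,2]-.1585)<.003)&(np.hypot(W[...,0]-.36,W[...,1]+.04)<.1)
    b=cv2.minAreaRect((W[m][:,:2]*1000).astype(np.float32)); print(n,b)
E
```

```text
t 8.125 pos [0.4196 0.0555 0.1916] gaugeyaw -94.82 tilt 0.09 q [-0.5643 -0.0867  0.3122  2.0557  0.0289  1.1702 -0.3486] F [-0.3695  1.02   -0.8403]
tool delta/150 [-0.0027  0.0036  0.2972] spin -0.0006818875816549053
scene 88 89 pitch down deg 0.44 yaw in tool -0.47 ends [0.0658 0.0031 0.0009] [0.1714 0.0022 0.0017] z at x=0: 0.00043036384377260215
side few 0
wrist 2683 2685 pitch down deg -0.04 yaw in tool 0.23 ends [ 0.0651  0.0008 -0.001 ] [ 0.1162  0.001  -0.001 ] z at x=0: -0.0009229915860806787
scene ((358.9076232910156, -35.96533966064453), (116.36531066894531, 140.44459533691406), 85.24026489257812)
side ((358.90655517578125, -35.84834289550781), (120.24650573730469, 135.42225646972656), 85.30719757080078)
```

Emit:
{"api": "carry_out", "payload": {
  "deltas": [
    [0,0,0.06,0,-1],
    [0,0,0.12,0,-1],
    [0,0,0.16,0,-1],
    [0,0,0.19,0,-1],
    [0,0,0.21,0,-1]
  ],
  "force": 20
}}

```text
clock: 9.0
position: [0.4199, 0.0558, 0.1612]
ee_rot: [0.737, 0.676, 0.0, -0.001]
ft_force: [-5.2, 3.6, 9.8]
grip_width: 0.158
grasp_force: 44.4
```

Run:
```python
from st import *
o,R=state([.42,.055,.147],-94.8); print(o["grasp_force"],o["torque"])
for n in ["scene","wrist"]: rodfit(n,o,R)
```

```text
t 9.0 pos [0.4199 0.0558 0.1612] gaugeyaw -94.89 tilt 0.07 q [-0.5629 -0.0517  0.3182  2.0937  0.0168  1.097  -0.3381] F [-5.1731  3.5858  9.8321]
tool delta/150 [-0.0051  0.0012  0.0945] spin -0.002988613418153818
44.43817913532257 [ 0.3118  1.0882 -0.2146]
scene 97 115 pitch down deg 82.44 yaw in tool -9.64 ends [0.1076 0.0036 0.0051] [0.1286 0.     0.1639] z at x=0: -0.8058242666550871
wrist 2342 2354 pitch down deg 11.49 yaw in tool 0.37 ends [0.065  0.0001 0.0123] [0.1244 0.0005 0.0244] z at x=0: -0.0009271538009411988
```

Emit:
{"api": "carry_out", "payload": {
  "deltas": [
    [0,0,0.02,0,-1],
    [0,0,0.04,0,-1],
    [0,0,0.06,0,-1],
    [0,0,0.08,0,-1],
    [0,0,0.095,0,-1],
    [0,0,0.095,0,-1]
  ]
}}

```text
clock: 9.85
position: [0.421, 0.0553, 0.1475]
ee_rot: [0.737, 0.676, 0.001, 0.001]
ft_force: [-0.5, 0.8, 8.5]
grip_width: 0.154
grasp_force: 49.4
```

Run:
```python
from st import *
o,R=state([.42,.055,.147],-94.8)
rodfit("wrist",o,R)
```

```text
t 9.85 pos [0.421  0.0553 0.1475] gaugeyaw -94.91 tilt 0.15 q [-0.5617 -0.0333  0.3212  2.1087  0.0118  1.0619 -0.332 ] F [-0.5463  0.7882  8.4689]
tool delta/150 [-0.0024 -0.0067  0.0035] spin -0.0035167270054415668
wrist 2091 2934 pitch down deg 58.75 yaw in tool -0.28 ends [0.0784 0.0001 0.0231] [ 0.158  -0.0003  0.1542] z at x=0: -0.10618977484550969
```

```bash
cat >> st.py <<'E'
def rp(n,o,R,prior,w=6,z0=.001,xmin=.065):
    p,W=cloud(n); L=(W-o["position"])@R
    a=np.degrees(np.arctan2(L[...,2]-z0,L[...,0])); r=np.hypot(L[...,0],L[...,2]-z0)
    m=(abs(L[...,1])<.010)&(r>xmin)&(r<.178)&(abs(a-prior)<w); q=L[m]
    if len(q)<10: print(n,"few",len(q)); return
    v=cv2.fitLine(q.astype(np.float32),cv2.DIST_HUBER,0,.001,.001).ravel(); d,c=v[:3]*np.sign(v[0]),v[3:]
    s=(q-c)@d
    print(n,len(q),"pitch",np.degrees(np.arctan2(d[2],d[0])).round(2),"yaw",np.degrees(np.arctan2(d[1],d[0])).round(2),"far end",c+d*s.max(),"r",r[m].max().round(4),"z(x=0) %.4f y(x=0) %.4f"%(c[2]-c[0]*d[2]/d[0],c[1]-c[0]*d[1]/d[0]))
E
python3 - <<'E'
from st import *
o,R=state()
for n in ["wrist","scene","side"]: rp(n,o,R,31)
E
```

```text
t 9.9 pos [0.421  0.0554 0.1475] gaugeyaw -94.9 tilt 0.15 q [-0.5618 -0.0333  0.3211  2.1087  0.0117  1.0619 -0.332 ] F [-0.6342  0.8817  8.8109]
wrist 2002 pitch 28.97 yaw 0.15 far end [0.1431 0.0002 0.0762] r 0.1616 z(x=0) -0.0031 y(x=0) -0.0002
scene 67 pitch 29.03 yaw -0.54 far end [0.1493 0.0021 0.082 ] r 0.1699 z(x=0) -0.0008 y(x=0) 0.0035
side few 3
```

Emit:
{"api": "carry_out", "payload": {
  "deltas": [
    [0,0,0.015,0,-1],
    [0,0,0.03,0,-1],
    [0,0,0.04,0,-1],
    [0,0,0.04,0,-1]
  ]
}}

```text
clock: 10.55
position: [0.4216, 0.0555, 0.1419]
ee_rot: [0.737, 0.676, 0.002, 0.001]
ft_force: [1.8, 1.6, 9.2]
grip_width: 0.159
grasp_force: 51.1
```

Run:
```python
from st import *
o,R=state()
for n in ["wrist","scene"]: rp(n,o,R,35)
```

```text
t 10.55 pos [0.4216 0.0555 0.1419] gaugeyaw -94.89 tilt 0.23 q [-0.5614 -0.0251  0.322   2.1146  0.0088  1.0469 -0.3292] F [1.7965 1.5679 9.2077]
wrist 1807 pitch 34.81 yaw 0.02 far end [ 0.1454 -0.      0.0975] r 0.1745 z(x=0) -0.0036 y(x=0) -0.0001
scene 67 pitch 34.85 yaw 0.32 far end [0.1385 0.003  0.0953] r 0.1676 z(x=0) -0.0011 y(x=0) 0.0023
```

Emit:
{"api": "carry_out", "payload": {
  "deltas": [
    [0,0,-0.2,0,-1],
    [0,0,-0.5,0,-1],
    [0,0,-0.9,0,-1],
    [0.1,0.3,-1,0,-1],
    [0,0.65,-1,-0.3,-1],
    [-0.2,1,-1,-0.65,-1],
    [-0.3,1,-1,-1,-1],
    [-0.4,1,-1,-1,-1]
  ]
}}

```text
clock: 11.65
position: [0.5646, -0.0188, 0.2895]
ee_rot: [0.536, 0.844, -0.001, -0.0]
ft_force: [0.1, 0.3, -0.3]
grip_width: 0.154
grasp_force: 49.5
```

Emit:
{"api": "carry_out", "payload": {
  "deltas": [
    [0,0,0,-0.3,-1],
    [0,0,0,-0.6,-1],
    [0,0,0,-0.9,-1],
    [0,0,0,-1,-1],
    [0,0,0,-1,-1]
  ]
}}

```text
clock: 12.28
position: [0.5642, -0.0178, 0.2902]
ee_rot: [0.3, 0.954, -0.0, -0.0]
ft_force: [0.4, -0.1, -0.8]
grip_width: 0.155
grasp_force: 49.5
```

Run:
```python
from st import *
o,R=state([.633,-.0589,.258],-4.9)
```

```text
t 12.275 pos [ 0.5642 -0.0178  0.2902] gaugeyaw -34.95 tilt 0.03 q [-0.3863  0.18    0.3876  1.5888 -0.0688  1.3868  0.9692] F [ 0.3584 -0.118  -0.7731]
tool delta/150 [-0.533   0.0379  0.2142] spin -1.001563782391572
```

Emit:
{"api": "carry_out", "payload": {
  "deltas": [
    [-0.2,0.01,0,-0.3,-1],
    [-0.4,0.03,0.05,-0.6,-1],
    [-0.533,0.038,0.1,-0.9,-1],
    [-0.533,0.038,0.18,-1,-1],
    [-0.533,0.038,0.214,-1,-1],
    [-0.533,0.038,0.214,-1,-1]
  ]
}}

```text
clock: 13.02
position: [0.6329, -0.0586, 0.2582]
ee_rot: [0.044, 0.999, 0.0, -0.0]
ft_force: [-0.2, -0.4, -1.6]
grip_width: 0.15
grasp_force: 49.5
```

Run:
```python
from st import *
o,R=state([.633,-.0589,.258],-4.9)
for n in ["wrist","scene","side"]: rp(n,o,R,35)
# tube: points in tank frame
a=np.radians(-4.9); T=np.array([[np.cos(a),np.sin(a),0],[-np.sin(a),np.cos(a),0],[0,0,1]])
for n in ["wrist","scene","side"]:
    p,W=cloud(n); L=(W-[.3594,-.0359,0])@T.T
    m=(L[...,0]>.075)&(L[...,0]<.125)&(abs(L[...,1])<.03)&(L[...,2]>.1)&(L[...,2]<.165); q=L[m]
    if len(q)>5:
        print(n,len(q),q.min(0),q.max(0)); 
        u=q-[.110,0,.140]; c,s=np.cos(np.radians(35)),np.sin(np.radians(35))
        ax=u[:,0]*c+u[:,2]*s; h=-u[:,0]*s+u[:,2]*c
        f=abs(ax)<.003; print(" rim pts",f.sum(),"y",u[f,1].min(),u[f,1].max(),"h",h[f].min(),h[f].max(),"axmax",np.percentile(ax,[90,98]))
    if n=="wrist": save(p,"w3.png")
```

```text
t 13.025 pos [ 0.6329 -0.0586  0.2582] gaugeyaw -5.01 tilt 0.04 q [-0.2503  0.3603  0.3562  1.4416 -0.1261  1.3628  1.5943] F [-0.1819 -0.4049 -1.6112]
tool delta/150 [-0.0012 -0.0021  0.0016] spin -0.0037696287413884495
wrist 1831 pitch 34.92 yaw -0.46 far end [ 0.1463 -0.0006  0.097 ] r 0.175 z(x=0) -0.0052 y(x=0) 0.0006
scene 26 pitch 33.41 yaw 0.75 far end [ 0.141  -0.004   0.0946] r 0.1692 z(x=0) 0.0016 y(x=0) -0.0058
side 98 pitch 34.63 yaw 0.07 far end [ 0.1423 -0.0012  0.0951] r 0.1705 z(x=0) -0.0032 y(x=0) -0.0013
wrist 20 [ 0.115  -0.0032  0.1269] [0.1161 0.0069 0.1304]
 rim pts 19 y -0.0032477927863350056 0.006871405121686627 h -0.013003634011493116 -0.011186365532923613 axmax [-0.0012 -0.0009]
scene 81 [ 0.0759 -0.0125  0.1079] [0.1163 0.0138 0.152 ]
 rim pts 21 y -0.011627973651988881 0.013752906122073822 h -0.012036175011151846 0.014887316286559787 axmax [-0.0011  0.0003]
side 105 [ 0.0754 -0.0119  0.1136] [0.1155 0.0182 0.1552]
 rim pts 22 y -0.011946781337397216 0.018173983595270452 h -0.010337930143768534 0.017742576773682264 axmax [-0.0009  0.0008]
```

View pics/w3.png

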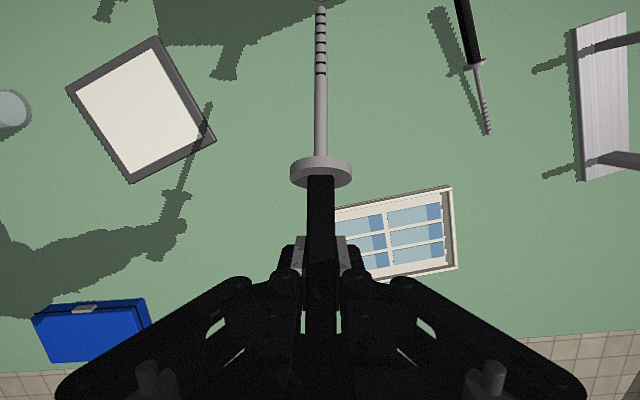

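The wrist picture shows the rod running straight up the image from the collar at (320,170) to the tip at (320,10), tilted and aligned with the tank axis. I start the insertion.

Emit:
{"api": "carry_out", "payload": {
  "deltas": [
    [0.055,0.007,0.038,0,-1],
    [0.11,0.007,0.077,0,-1],
    [0.165,0.007,0.115,0,-1],
    [0.218,0.007,0.153,0,-1],
    [0.218,0.007,0.153,0,-1]
  ]
}}

```text
clock: 13.95
position: [0.5998, -0.0549, 0.2352]
ee_rot: [0.043, 0.999, 0.0, -0.0]
ft_force: [0.3, -0.5, -0.6]
grip_width: 0.155
grasp_force: 49.4
```

Run:
```python
from st import *
o,R=state(); print(o["torque"])
p=camera("scene"); a=p["img"][130:230,220:380,::-1]
for n in ["wrist","side"]: rp(n,o,R,35)
q=camera("side"); b=q["img"][150:250,220:380,::-1]
cv2.imwrite("pics/ins1.png",np.vstack([cv2.resize(x,(480,300),interpolation=2) for x in (a,b)]))
```

```text
t 13.95 pos [ 0.5998 -0.0549  0.2352] gaugeyaw -4.92 tilt 0.04 q [-0.2697  0.2969  0.3515  1.5679 -0.1051  1.2962  1.5812] F [ 0.2834 -0.5245 -0.5949]
[-0.0319 -0.0461 -0.0303]
wrist 2505 pitch 34.16 yaw 1.73 far end [0.1491 0.0008 0.0983] r 0.1779 z(x=0) -0.0029 y(x=0) -0.0037
side 125 pitch 33.47 yaw -2.0 far end [ 0.1489 -0.0039  0.0985] r 0.178 z(x=0) 0.0000 y(x=0) 0.0013
```

View pics/ins1.png

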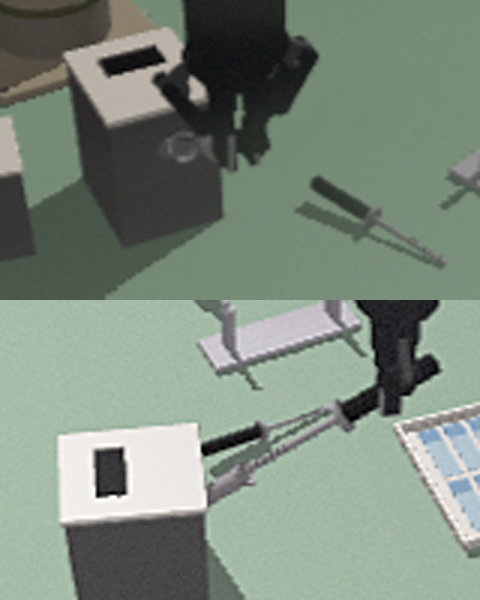

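In the side crop, the tip meets the tube mouth at about (245,475) and the force is near zero. I continue.

Emit:
{"api": "carry_out", "payload": {
  "deltas": [
    [0.055,0,0.038,0,-1],
    [0.11,0,0.077,0,-1],
    [0.165,0,0.115,0,-1],
    [0.22,0,0.153,0,-1],
    [0.273,0,0.191,0,-1],
    [0.273,0,0.191,0,-1]
  ]
}}

```text
clock: 14.9
position: [0.5591, -0.0514, 0.2065]
ee_rot: [0.043, 0.999, 0.0, -0.0]
ft_force: [-0.3, 0.6, -1.8]
grip_width: 0.157
grasp_force: 49.4
```

Run:
```python
from st import *
o,R=state(); print(o["torque"]); rp("wrist",o,R,35)
u=(o["position"]-[.469,-.0451,.1413]); d=np.array([.8192*.9963,-.8192*.0854,.5736]); print("along",u@d)
```

```text
t 14.9 pos [ 0.5591 -0.0514  0.2065] gaugeyaw -4.91 tilt 0.04 q [-0.2882  0.2249  0.345   1.7133 -0.0807  1.218   1.5618] F [-0.2772  0.5749 -1.7855]
[-0.0127 -0.1228 -0.0011]
wrist 3343 pitch 33.6 yaw -1.41 far end [ 0.1408 -0.0007  0.0906] r 0.1671 z(x=0) -0.0030 y(x=0) 0.0028
along 0.11137152109894448
```

Emit:
{"api": "carry_out", "payload": {
  "deltas": [
    [0.055,0,0.038,0,-1],
    [0.11,0,0.077,0,-1],
    [0.165,0,0.115,0,-1],
    [0.22,0,0.153,0,-1],
    [0.262,0,0.183,0,-1],
    [0.29,0,0.203,0,-1],
    [0.305,0,0.213,0,-1],
    [0.305,0,0.213,0,-1]
  ]
}}

```text
clock: 15.95
position: [0.5142, -0.0475, 0.175]
ee_rot: [0.043, 0.999, 0.0, 0.0]
ft_force: [0.4, 0.0, -1.3]
grip_width: 0.158
grasp_force: 49.5
```

```bash
cat >> st.py <<'E'
def along(o):
    u=(o["position"]-[.469,-.0451,.1413]); d=np.array([.8192*.9963,-.8192*.0854,.5736]); print("along",u@d,"F axial",o["ft_force"]@d)
E
python3 - <<'E'
from st import *
o,R=state(); print(o["torque"]); along(o)
p=camera("side"); a=p["img"][150:250,220:380,::-1]
q=camera("wrist"); b=q["img"][0:240,180:460,::-1]
cv2.imwrite("pics/ins2.png",np.vstack([cv2.resize(a,(480,300),interpolation=2),cv2.resize(b,(480,290))]))
E
```

```text
t 15.95 pos [ 0.5142 -0.0475  0.175 ] gaugeyaw -4.92 tilt 0.01 q [-0.3036  0.1516  0.3362  1.8636 -0.0551  1.1353  1.5373] F [ 0.4179  0.0345 -1.2611]
[-0.0333 -0.0538 -0.0233]
along 0.05637318769985543 F axial -0.38469440698411184
```

View pics/ins2.png

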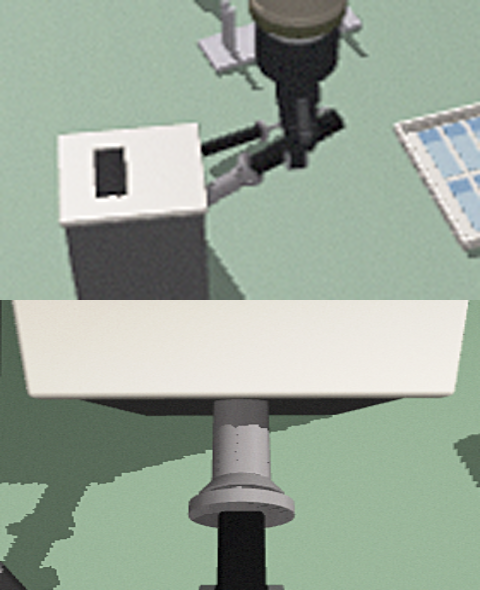

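The collar in the wrist crop at (242,505) is a sliver short of the flared rim, with no contact force yet. I push in slowly.

Emit:
{"api": "carry_out", "payload": {
  "deltas": [
    [0.005,0,0.0035,0,-1],
    [0.011,0,0.0077,0,-1],
    [0.0164,0,0.0115,0,-1],
    [0.022,0,0.0153,0,-1],
    [0.022,0,0.0153,0,-1]
  ]
}}

```text
clock: 16.68
position: [0.5109, -0.0472, 0.1727]
ee_rot: [0.043, 0.999, 0.0, 0.0]
ft_force: [0.6, -0.5, -1.4]
grip_width: 0.158
grasp_force: 49.7
```

Run:
```python
from st import *
o,R=state(); print(o["torque"]); along(o)
```

```text
t 16.675 pos [ 0.5109 -0.0472  0.1727] gaugeyaw -4.92 tilt 0.01 q [-0.3045  0.1465  0.3355  1.8742 -0.0533  1.1294  1.5353] F [ 0.5581 -0.5211 -1.4467]
[ 0.0061 -0.1439 -0.0042]
along 0.052378357931282184 F axial -0.337858656700063
```

Emit:
{"api": "carry_out", "payload": {
  "deltas": [
    [0.005,0,0.0035,0,-1],
    [0.011,0,0.0077,0,-1],
    [0.0164,0,0.0115,0,-1],
    [0.0164,0,0.0115,0,-1]
  ]
}}

```text
clock: 17.18
position: [0.5106, -0.0472, 0.1728]
ee_rot: [0.043, 0.999, 0.0, 0.003]
ft_force: [7.7, -1.0, 6.7]
grip_width: 0.158
grasp_force: 50.7
```

Run:
```python
from st import *
o,R=state(); print(o["torque"]); along(o)
p=camera("wrist"); save(p,"ins3.png",(240,140,400,240),4)
```

```text
t 17.175 pos [ 0.5106 -0.0472  0.1728] gaugeyaw -4.92 tilt 0.33 q [-0.3052  0.1418  0.3351  1.8791 -0.0518  1.1233  1.534 ] F [ 7.745  -0.9744  6.7248]
[-0.2591 -1.28    0.0602]
along 0.05216780856571605 F axial 10.246745827099238
```

View pics/ins3.png

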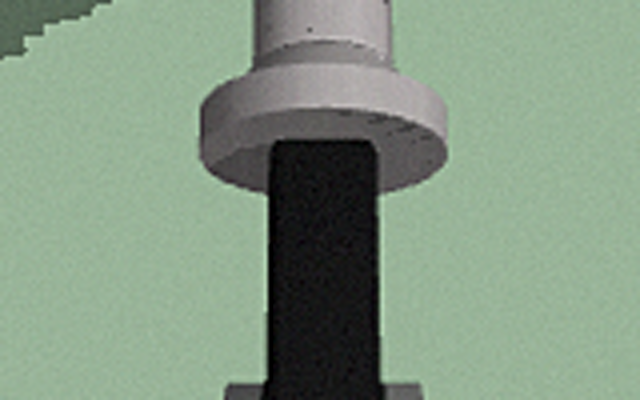

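The collar is seated on the rim with 10 N of axial push and the advance has stalled. I hold it, then withdraw.

Emit:
{"api": "carry_out", "payload": {
  "deltas": [
    [0.002,0,0.0014,0,-1],
    [0.002,0,0.0014,0,-1],
    [0.002,0,0.0014,0,-1],
    [0.002,0,0.0014,0,-1],
    [0.002,0,0.0014,0,-1],
    [0.002,0,0.0014,0,-1],
    [0.002,0,0.0014,0,-1],
    [0.002,0,0.0014,0,-1],
    [0.002,0,0.0014,0,-1],
    [0.002,0,0.0014,0,-1]
  ]
}}

```text
clock: 18.48
position: [0.5106, -0.0472, 0.1728]
ee_rot: [0.043, 0.999, 0.0, 0.003]
ft_force: [7.7, -0.6, 8.2]
grip_width: 0.154
grasp_force: 50.8
```

Emit:
{"api": "carry_out", "payload": {
  "deltas": [
    [-0.08,0,-0.056,0,-1],
    [-0.19,0,-0.133,0,-1],
    [-0.3,0,-0.21,0,-1],
    [-0.41,0,-0.287,0,-1],
    [-0.52,0,-0.364,0,-1],
    [-0.63,0,-0.441,0,-1],
    [-0.74,0,-0.518,0,-1],
    [-0.85,0,-0.595,0,-1],
    [-0.95,0,-0.665,0,-1],
    [-0.95,0,-0.665,0,-1]
  ]
}}

```text
clock: 19.73
position: [0.6505, -0.0593, 0.2702]
ee_rot: [0.043, 0.999, -0.0, -0.0]
ft_force: [-0.0, -0.2, -1.9]
grip_width: 0.154
grasp_force: 49.5
```

Run:
```python
from st import *
o,R=state(); along(o)
for n in ["wrist","side"]: rp(n,o,R,35)
```

```text
t 19.725 pos [ 0.6505 -0.0593  0.2702] gaugeyaw -4.92 tilt 0.02 q [-0.2422  0.3961  0.3604  1.3715 -0.1382  1.3991  1.6012] F [-0.0427 -0.1577 -1.9027]
along 0.22306941130210592 F axial -1.1152168999856094
wrist 1831 pitch 34.41 yaw 0.14 far end [ 0.1457 -0.      0.0962] r 0.174 z(x=0) -0.0036 y(x=0) -0.0003
side 100 pitch 34.45 yaw 0.38 far end [ 0.1443 -0.0012  0.0961] r 0.1728 z(x=0) -0.0029 y(x=0) -0.0021
```

Emit:
{"api": "carry_out", "payload": {
  "deltas": [
    [0,0.1,-0.1,0,-1],
    [0.3,0.189,-0.1,0,-1],
    [0.647,0.189,-0.1,0,-1],
    [0.647,0.189,-0.05,0,-1],
    [0.647,0.189,0.05,0,-1],
    [0.647,0.189,0.15,0,-1],
    [0.647,0.189,0.25,0,-1],
    [0.647,0.189,0.35,0,-1]
  ]
}}

```text
clock: 20.82
position: [0.5563, -0.0228, 0.2169]
ee_rot: [0.043, 0.999, -0.0, 0.0]
ft_force: [2.0, -0.7, 4.1]
grip_width: 0.153
grasp_force: 48.0
```

Run:
```python
from st import *
o,R=state([.5563,-.0227,.164],-4.9)
for n in ["wrist","side"]: rp(n,o,R,17,10)
```

```text
t 20.825 pos [ 0.5563 -0.0228  0.2169] gaugeyaw -4.93 tilt 0.01 q [-0.3384  0.2052  0.34    1.7125 -0.0718  1.2361  1.5034] F [ 2.0397 -0.7021  4.1429]
tool delta/150 [0.0003 0.0006 0.3527] spin -0.0010684410159787678
wrist 2560 pitch 20.24 yaw 2.08 far end [0.1408 0.0011 0.0462] r 0.1482 z(x=0) -0.0057 y(x=0) -0.0041
side 149 pitch 22.73 yaw -0.43 far end [ 0.1667 -0.0022  0.0607] r 0.1772 z(x=0) -0.0091 y(x=0) -0.0009
```

Emit:
{"api": "carry_out", "payload": {
  "deltas": [
    [0,0,0.08,0,-1],
    [0,0,0.16,0,-1],
    [0,0,0.24,0,-1],
    [0,0,0.3,0,-1],
    [0,0,0.33,0,-1],
    [0,0,0.33,0,-1]
  ]
}}

```text
clock: 21.68
position: [0.5555, -0.0227, 0.1681]
ee_rot: [0.043, 0.999, 0.0, -0.001]
ft_force: [-0.3, 0.4, 1.5]
grip_width: 0.154
grasp_force: 46.5
```

```bash
cat >> st.py <<'E'
def handle(o,R,n="wrist"):
    "pitch from handle top + rod top, shifted to the axis"
    p,W=cloud(n); L=(W-o["position"])@R; g=p["img"].max(2)
    for nm,lo,hi,off,wy in (("handle",-.05,.05,.009,.006),("rod",.066,.172,.004,.003)):
        m=(abs(L[...,1])<wy)&(L[...,0]>lo)&(L[...,0]<hi)&(abs(L[...,2]+off)<.012)
        q=L[m]; 
        if len(q)<20: print(nm,len(q)); continue
        v=cv2.fitLine(q[:,[0,2]].astype(np.float32),cv2.DIST_HUBER,0,.001,.001).ravel(); s=np.sign(v[0])
        print(n,nm,len(q),"pitch",np.degrees(np.arctan2(s*v[1],s*v[0])).round(2),"axis z mean",v[3]+off,"at x",v[2],"xrange",q[:,0].min(),q[:,0].max())
E
python3 - <<'E'
from st import *
o,R=state([.5563,-.0227,.164],-4.9)
rp("wrist",o,R,1,6); handle(o,R); handle(o,R,"side")
E
```

```text
t 21.675 pos [ 0.5555 -0.0227  0.1681] gaugeyaw -4.92 tilt 0.06 q [-0.3312  0.248   0.335   1.771  -0.0891  1.1386  1.5166] F [-0.3415  0.4481  1.5075]
tool delta/150 [-0.0056  0.0002  0.0272] spin -0.0007796381791564499
wrist 2677 pitch 2.33 yaw 0.0 far end [ 0.1168 -0.0002  0.0015] r 0.1168 z(x=0) -0.0032 y(x=0) -0.0002
wrist handle 4115 pitch 2.33 axis z mean 0.0005126605 at x 0.021050785 xrange -0.030083548622187616 0.04998502438717691
wrist rod 2018 pitch 2.3 axis z mean 0.004279842 at x 0.100344166 xrange 0.06601313774562534 0.11587409388088085
side handle 95 pitch 1.0 axis z mean -0.0006373152 at x 0.0028748286 xrange -0.049994720539374045 0.04995978797863297
side rod 65 pitch 3.41 axis z mean 0.0045212368 at x 0.108291864 xrange 0.06696072896702826 0.16927494474580576
```

Emit:
{"api": "carry_out", "payload": {
  "deltas": [
    [0,0,0.02,0,-1],
    [0,0,0.035,0,-1],
    [0,0,0.047,0,-1],
    [0,0,0.047,0,-1]
  ]
}}

```text
clock: 22.32
position: [0.5559, -0.0227, 0.1614]
ee_rot: [0.043, 0.999, 0.0, 0.0]
ft_force: [0.1, 1.0, 2.2]
grip_width: 0.155
grasp_force: 46.7
```

Run:
```python
from st import *
o,R=state([.5563,-.0227,.164],-4.9)
handle(o,R)
```

```text
t 22.325 pos [ 0.5559 -0.0227  0.1614] gaugeyaw -4.92 tilt 0.01 q [-0.33    0.2549  0.3341  1.7777 -0.0919  1.124   1.5188] F [0.1199 1.0271 2.1986]
tool delta/150 [-0.0025  0.0001 -0.017 ] spin -0.0006190794328394607
wrist handle 4121 pitch -0.15 axis z mean -0.00026476104 at x 0.021956496 xrange -0.03127306646816412 0.04999650175765763
wrist rod 2092 pitch 0.08 axis z mean 0.00029707118 at x 0.09167554 xrange 0.06617610506785593 0.11480667311062051
```

Emit:
{"api": "carry_out", "payload": {
  "deltas": [
    [0,0,-0.15,0,-1],
    [0,0,-0.4,0,-1],
    [-0.1,-0.1,-0.6,0,-1],
    [-0.3,-0.35,-0.6,-0.2,-1],
    [-0.5,-0.6,-0.6,-0.4,-1],
    [-0.597,-0.718,-0.6,-0.5,-1],
    [-0.597,-0.718,-0.6,-0.5,-1]
  ]
}}

```text
clock: 23.25
position: [0.6359, -0.1397, 0.2506]
ee_rot: [-0.087, 0.996, -0.0, -0.001]
ft_force: [0.7, 1.1, -1.3]
grip_width: 0.158
grasp_force: 46.1
```

Run:
```python
from st import *
o,R=state([.7158,-.2535,.13],10)
handle(o,R)
for n in ["side","scene"]:
    p,W=cloud(n); g=p["img"].astype(int)
    m=(abs(W[...,2]-.012)<.005)&(np.hypot(W[...,0]-.543,W[...,1]+.284)<.102)
    m=cv2.morphologyEx(m.astype(np.uint8),cv2.MORPH_OPEN,np.ones((3,3)))>0
    b=cv2.minAreaRect((W[m][:,:2]*1000).astype(np.float32)); print(n,m.sum(),b)
    b=[x["position"] for x in boxes_of("pad",p)[:1]]; print(b)
    gy=m&(g.min(2)>180); 
    if gy.sum()>20: print("face",gy.sum(),cv2.minAreaRect((W[gy][:,:2]*1000).astype(np.float32)))
```

```text
t 23.25 pos [ 0.6359 -0.1397  0.2506] gaugeyaw 9.93 tilt 0.08 q [-0.1349  0.4026  0.3809  1.4078 -0.1482  1.3603  1.9935] F [ 0.7366  1.1447 -1.2684]
tool delta/150 [-0.3944 -0.8383  0.804 ] spin -0.00225159657120552
wrist handle 4117 pitch 0.46 axis z mean -1.3800338e-05 at x 0.015278915 xrange -0.030679564681167035 0.04998805359762723
wrist rod 2062 pitch 0.71 axis z mean 0.001618908 at x 0.091795206 xrange 0.066181719075497 0.11534023836172631
side 2112 ((540.8451538085938, -282.5953369140625), (141.2458953857422, 141.95118713378906), 20.4948787689209)
[[0.5383, -0.2894, 0.0133]]
face 1489 ((540.5323486328125, -280.02508544921875), (116.03963470458984, 118.56420135498047), 20.377473831176758)
scene 2150 ((540.8568115234375, -282.4111328125), (142.9897918701172, 140.17970275878906), 20.36539077758789)
[[0.5509, -0.2836, 0.013]]
```

Emit:
{"api": "carry_out", "payload": {
  "deltas": [
    [-0.1,-0.2,0,0,-1],
    [-0.2,-0.4,0.1,0,-1],
    [-0.3,-0.65,0.3,0,-1],
    [-0.385,-0.827,0.5,0,-1],
    [-0.385,-0.827,0.7,0,-1],
    [-0.385,-0.827,0.9,0,-1],
    [-0.385,-0.827,1,0,-1],
    [-0.385,-0.827,1,0,-1],
    [-0.385,-0.827,1,0,-1]
  ]
}}

```text
clock: 24.62
position: [0.7152, -0.2497, 0.1033]
ee_rot: [-0.088, 0.996, -0.0, 0.001]
ft_force: [0.1, 0.2, -0.4]
grip_width: 0.154
grasp_force: 46.1
```

Run:
```python
from st import *
o,R=state([.7141,-.2519,.094],10)
handle(o,R); handle(o,R,"side")
print("tip est",o["position"]+R@[.176,0,.002])
```

```text
t 24.625 pos [ 0.7152 -0.2497  0.1033] gaugeyaw 10.1 tilt 0.13 q [ 0.0562  0.7456  0.3661  1.2229 -0.2622  1.2162  2.1701] F [ 0.1303  0.2143 -0.3554]
tool delta/150 [ 0.0098 -0.0131  0.0617] spin 0.0032548668925898028
wrist handle 4116 pitch 0.76 axis z mean 0.00010249019 at x 0.01596517 xrange -0.03069218667480773 0.049995200761959895
wrist rod 2064 pitch 0.69 axis z mean 0.0016967945 at x 0.09177439 xrange 0.0660971133629193 0.1153805975385912
side handle 72 pitch -0.4 axis z mean -0.00087629166 at x 0.019362712 xrange -0.04991612971717078 0.04971945213680426
side rod 88 pitch 0.68 axis z mean 0.0015089482 at x 0.11803296 xrange 0.06758053614044672 0.17051081401610416
tip est [ 0.5419 -0.2806  0.1009]
```

Level within 0.7°. I make the final small correction and settle.

Emit:
{"api": "carry_out", "payload": {
  "deltas": [
    [0.008,-0.012,0.03,0,-1],
    [0.008,-0.012,0.06,0,-1],
    [0.008,-0.012,0.06,0,-1],
    [0.008,-0.012,0.06,0,-1],
    [0.008,-0.012,0.06,0,-1],
    [0.008,-0.012,0.06,0,-1],
    [0.008,-0.012,0.06,0,-1],
    [0.008,-0.012,0.06,0,-1]
  ]
}}

```text
clock: 25.72
position: [0.7136, -0.2516, 0.0925]
ee_rot: [-0.088, 0.996, 0.0, 0.0]
ft_force: [-0.2, 0.8, -1.9]
grip_width: 0.159
grasp_force: 46.1
```

Run:
```python
from st import *
o,R=state(); print(o["joint_velocities"])
print("tip est",o["position"]+R@[.176,0,.002])
rp("side",o,R,0.5,4)
p=camera("scene"); save(p,"end.png",(120,120,450,330),2.2)
```

```text
t 25.725 pos [ 0.7136 -0.2516  0.0925] gaugeyaw 10.08 tilt 0.01 q [ 0.06    0.7546  0.3636  1.2318 -0.2645  1.2009  2.1748] F [-0.2199  0.8009 -1.856 ]
[ 0.0007  0.0016  0.      0.0012 -0.0003 -0.0006 -0.0001]
tip est [ 0.5403 -0.2825  0.0905]
side 109 pitch 0.25 yaw 0.2 far end [ 0.1712 -0.0005 -0.0016] r 0.1712 z(x=0) -0.0024 y(x=0) -0.0011
```

View pics/end.png

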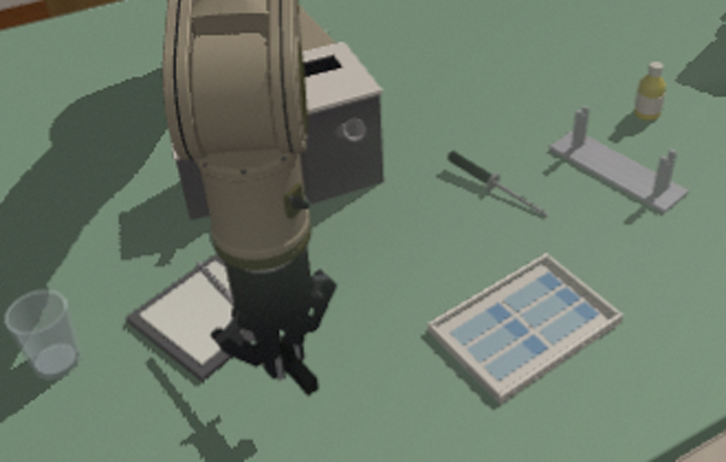

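The arm stands still and holds the gauge level over the pad, with the rod crossing the pad near (210,275), and everything else is in its place.

```bash
python3 -c "
from workcell import ticket; print(ticket.hand_in())"
```

```text
the job is handed in; nothing more can be done
None
```

I seated the gauge in the tube, with its collar held against the mouth at about 10 N for over a second. I then drew it right out and handed the job in at 25.7 s, with the gauge held still and level (within 1°), graduations up, and its tip about 8 cm above the pad's middle. To change its tilt for the tube and back, I pressed it lightly (about 10 N) on the tank lid.

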